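Rock the ball sorter's gate over and feed the other tray

ROBOT

A 6-joint arm with a two-finger parallel gripper is mounted at the origin on the work surface. World frame = base frame: x ahead of the robot, y to its left, z up, the work surface at z = 0. Lengths are in mm, angles in rad, forces in N, time in s.
With the tool pointing down it reaches from about 250 to 800 mm from the base axis. Payload 3.9 kg.
Tool frame: the origin (TCP) lies midway between the tips of the shut fingers; the grasp point (between the pads) lies 19 mm behind it; z points along the fingers, y is the line along which they close (so a half turn about z gives the same grasp; the last joint's range is limited). The gripper opens to 85 mm and grips with 20 to 120 N. Pads are 22 mm wide; open, the fingers measure 114 mm over their backs; the gripper's body (76 mm by 85 mm) begins 54 mm behind the grasp point. The pads swing forward as they close: fully open they stand 13 mm farther back than shut.
Start: joints at [1.316, 0.26, -0.138, 1.173, 0, 1.571], TCP at [132.323, 508.041, 231.304] pointing down, gripper open.
Joint ranges: [-2.78, 2.78], [-0.83, 1.72], [-1.28, 1.37], [-1.9, 2.12], [-1.57, 1.48], [-3.14, 3.14]. Speed limits (rad/s): [2.57, 2.57, 3.14, 3.14, 3.14, 3.14].

INTERFACE

Orientations are given as a unit quaternion [w, x, y, z].
In Python, from station import env gives the robot as it stands.
- The arm moves only by the tool carry_out, never from a script. Its argument "targets" is a list of rows, each a list of 3 entries, a list of its own where there are three numbers: the turn, a rotation vector about the tool's x, y, z in degrees, then the shift along the tool's x, y, z in mm, then the finger opening in mm, from 0 to 85.4. In form: [[[rx, ry, rz], [tx, ty, tz], fingers], ...]. A call has 1 to 8 rows; each row is the pose to reach, as a shift and turn from the pose commanded when the call began, along the tool's axes at that moment; what a row does not reach only later rows make up. A row lasts 1/10 s, in which the tool goes at most 50 mm and 8.59 degrees, less where a joint would pass 70% of its speed; a pose out of reach is approached as far as the arm can. A call with a gripper value outside its range is refused whole. The fingers move at their own pace and stop on an object; the grip force is fixed at half the most. Time passes only in rows, so rows that repeat a pose let the fingers close. It gives the time, the measured TCP pose, the force, the opening and the grip force at its end, in the units of the state.
- env.read_state(): the state, without advancing time (a new reading comes with each control period).
- env.read_camera(name): name is "scene" or "top"; returns a dict with "frame" (480x640x3 uint8, red, green, blue), "z_map" (480x640 float32, mm along the optical axis (not along the pixel's ray), 0 where there is no reading), "mtx" (3x3 intrinsics, pixels), "dist" ([k1, k2, p1, p2, k3] as OpenCV has them; the pictures are not rectified), "world_to_cam" (4x4, takes a point from world to camera coordinates). Camera axes: x right, y down, z forward; pixel columns grow to the right and rows downward; lengths in mm; the calibration is good to about 2 mm. A picture is of the moment at which its call begins.
- env.finish_job(): hands the job in; it is judged then, once.
The state is a dict: "clock": time; "joint_positions": joint angles; "joint_velocities": joint speeds; "joint_efforts": joint torques, N m; "position": TCP position; "ee_rot": TCP orientation; "wrist_force": force on the tool from outside, world axes, zero at the start; "moment": the same for the moment, N m; "finger_gap": opening from 0.0 (shut) to 1.0 (fully open); "grasp_force": force on a finger pad.
Only numpy, scipy, OpenCV 4.12 (cv2) and the standard library are available. Lean on these libraries where they do the work, as an engineer would, in place of code of your own. Each camera call takes 0.05 s, during which the arm holds its last target. There are 200 camera calls.

TASK

The wooden ball sorter on the craft table is set to the wrong side. Press down the raised end of the seesaw gate with the fingertips so that it rocks over to its other side, and then push the shutter paddle to the left (as seen from the robot) until the feed is fully open, so that all three balls run down the other chute into its tray. Do not touch or lift the balls yourself, and leave the paint cups and other things on the table alone.

Things in the scene. Friction and masses are not known exactly. Their poses are not given: they have to be found in the camera images.
- sorter: Plywood ball sorter fixed on the table, 500 mm wide (y), 300 mm deep. Origin at table level below the gate's pivot; its x points away from the robot up the feed trough, y to the left along the gate. The trough, 38 mm wide inside with 30 mm walls, slopes down from x = 200 mm to 31 mm and ends over the gate's middle. From each gate end a short fixed chute leads out to an open tray.
- left_tray (a point): Centre of the inner floor of the left tray, 110 mm (x) by 85 mm (y), 45 mm deep, at the left (+y) end of the sorter.
- right_tray (a point): The same for the right tray, at the right (-y) end.
- gate (a joint): Seesaw gate: wooden trough 210 mm long on an axle along sorter x, 115 mm high. Tilt in rad: +0.30 = left end up, balls run right; -0.30 = right end up, balls run left. A steel roller above the axle (top 56 mm over it) makes it rest on either stop; it may start on either. Pressing the raised tab past level (under 1 N) makes it fall over by itself.
- left_tab (a point): Centre of the upper face of the gate's left finger tab, a wooden tongue on the robot's side of the gate, 45 mm (sorter x) by 36 mm (y), 6 mm thick. It lies 62 mm to the robot's side of the axle's middle and 92 mm to the left; height 121 mm when level, about 148 mm when raised, 94 mm when down.
- right_tab (a point): The same for the right finger tab, 92 mm to the right of the middle.
- shutter (a joint): Sliding shutter across the feed trough that holds the balls back: 0 = closed, 0.055 m = pushed fully to the left (sorter +y). It starts within 6 mm of closed and stays where it is left; sliding it takes about 1 N. The balls pass freely from 0.045 m on.
- shutter_grip (a point): Centre of the wooden paddle on top of the shutter, 40 mm (sorter x) by 12 mm (y) by 45 mm high, standing above the trough; centre 216 mm above the table, so it spans 193 to 238 mm. It is pushed on its right (-y) side. The trough walls beside it are 169 mm high at most there, the balls' tops below 183 mm.
- ball1_center (a point): Centre of a plain wooden ball, 32 mm across, 13 g, lowest of three waiting in a row in the feed trough behind the shutter.
- ball2_center (a point): Centre of a plain wooden ball, 32 mm across, 13 g, middle of three waiting in a row in the feed trough behind the shutter.
- ball3_center (a point): Centre of a plain wooden ball, 32 mm across, 13 g, uppermost of three waiting in a row in the feed trough behind the shutter.
- cup1: Bystander, to be left alone: white plastic paint cup, 72 mm wide at the rim, 85 mm tall, with a brush handle sticking out to 168 mm high. Origin at the centre of its underside.
- cup2: Bystander, to be left alone: second paint cup, same sizes. Origin at the centre of its underside.
- tin: Bystander, to be left alone: closed tin can, 90 mm across, 110 mm tall. Origin at the centre of its underside.
- jar: Bystander, to be left alone: glass jar with metal cap, 60 mm across, 80 mm tall. Origin at the centre of its underside.
- brush: Bystander, to be left alone: paint brush lying flat, 160 mm long. Origin at the centre of its underside (handle end towards its -x).
- spool: Bystander, to be left alone: wooden spool, 40 mm across, 40 mm tall. Origin at the centre of its underside.
- block: Bystander, to be left alone: wooden block, 50 x 35 x 30 mm. Origin at the centre of its underside.

How it is judged (in metres and radians):
On the way, in this order (a step that is already met when the one before it is completed fails the run):
1. the gate rests on its other side while the balls still wait behind the shutter (distance of left_tab from where it was at the start of the episode above 0.03 m and (value of joint gate above 0.22 rad or value of joint gate below -0.22 rad) and value of joint shutter below 0.02 m and x of each of ball1_center, ball2_center, ball3_center in the frame of sorter above 0.09 m), for 0.2 s.
2. the shutter is pushed open (value of joint shutter above 0.04 m), for 0.1 s.
At the end, for the whole second after the job is handed in: The gate rests against the stop opposite to the one it started on (more than 0.22 rad to that side), the shutter is open by more than 40 mm, and all three balls lie still (under 50 mm/s) in the tray on the side of the gate's lowered end (distance of left_tab from where it was at the start of the episode above 0.03 m and value of joint shutter above 0.04 m and linear speed of each of ball1, ball2, ball3 below 0.05 m/s and ((value of joint gate below -0.22 rad and y of each of ball1_center, ball2_center, ball3_center in the frame of sorter above 0.17 m and z of each of ball1_center, ball2_center, ball3_center in the frame of sorter below 0.068 m and x of ball1_center in the frame of sorter between -0.06 and 0.06 m and x of ball2_center in the frame of sorter between -0.06 and 0.06 m and x of ball3_center in the frame of sorter between -0.06 and 0.06 m) or (value of joint gate above 0.22 rad and y of each of ball1_center, ball2_center, ball3_center in the frame of sorter below -0.17 m and z of each of ball1_center, ball2_center, ball3_center in the frame of sorter below 0.068 m and x of ball1_center in the frame of sorter between -0.06 and 0.06 m and x of ball2_center in the frame of sorter between -0.06 and 0.06 m and x of ball3_center in the frame of sorter between -0.06 and 0.06 m))); the robot touches nothing.
It fails at once if a ball is touched by the robot (contact force between any of the fingers, the arm and ball1 above 0.3 N or contact force between any of the fingers, the arm and ball2 above 0.3 N or contact force between any of the fingers, the arm and ball3 above 0.3 N).
It fails at once if a ball is lifted (height (world z) of any of ball1_center, ball2_center, ball3_center above 0.21 m).
It fails at once if a bystander is moved by more than 25 mm or tipped over (distance of any of cup1, cup2, tin, jar, brush, spool, block from where it was at the start of the episode above 0.025 m or angle between any of cup1, cup2, tin, jar, spool, block's own z axis and vertical above 0.5 rad).
It also fails if it takes over 45 s, if anything falls off the work surface, if the arm or the gripper's body presses on something with over 40 N, if the wrist force passes 120 N, or if a joint passes its speed limit or range.

## Working session

There is one attempt and no reset: what is moved stays moved. The work goes in short steps, Python scripts to look and compute and a tool call to move; the robot and the scene stay as the last step left them, time stands still between calls to the robot, and variables do not carry over. Pictures are saved under pics/ and viewed, at most 10 in all, crops included, and the job is handed in when it is done.

Besides the shell and the picture viewer there is one more tool, called as name([rows], argument=value, ...), one row to a line, values as JSON. carry_out: Moves the arm, as the interface text tells. Its arguments: {"type":"object","properties":{"targets":{"type":"array"}},"required":["targets"]}

```bash
ls; mkdir -p pics
cat > h.py <<'E'
import numpy as np, cv2
from station import env
def snap(n,f):
    c=env.read_camera(n); cv2.imwrite(f'pics/{f}.png',c['frame'][:,:,::-1]); np.savez(f'pics/{f}.npz',**c); return c
def pt(c,u,v,r=2):
    z=c['z_map'][v-r:v+r+1,u-r:u+r+1]; z=np.median(z[z>0])
    p=cv2.undistortPoints(np.array([[[u,v]]],float),c['mtx'],c['dist'])[0,0]
    return (np.linalg.inv(c['world_to_cam'])@[p[0]*z,p[1]*z,z,1])[:3]
def cloud(c):
    h,w=c['z_map'].shape; uv=np.mgrid[:h,:w][::-1].reshape(2,-1).T.astype(float)
    p=cv2.undistortPoints(uv[:,None],c['mtx'],c['dist'])[:,0]; z=c['z_map'].ravel()[:,None]
    P=np.hstack([p*z,z,np.ones_like(z)])@np.linalg.inv(c['world_to_cam']).T
    P=P[:,:3]; P[z[:,0]<=0]=np.nan; return P.reshape(h,w,3)
E
python3 - <<'E'
from h import *
a=snap('scene','s0');b=snap('top','t0')
for c in(a,b): print(np.linalg.inv(c['world_to_cam']).round(2))
print(env.read_state())
E
```

```text
pics
[[ 7.20000e-01  3.80000e-01 -5.80000e-01  1.02156e+03]
 [ 6.90000e-01 -3.80000e-01  6.10000e-01 -4.91840e+02]
 [ 1.00000e-02 -8.40000e-01 -5.40000e-01  5.87970e+02]
 [ 0.00000e+00  0.00000e+00  0.00000e+00  1.00000e+00]]
[[ 1.00000e-02 -9.80000e-01  1.80000e-01  3.65520e+02]
 [-1.00000e+00 -1.00000e-02 -1.00000e-02  1.51700e+01]
 [ 1.00000e-02 -1.80000e-01 -9.80000e-01  1.10942e+03]
 [ 0.00000e+00  0.00000e+00  0.00000e+00  1.00000e+00]]
{'clock': 0.1, 'joint_positions': array([ 1.31599733e+00,  2.60616300e-01, -1.39245052e-01,  1.17274270e+00,
        1.89565049e-05,  1.57078904e+00]), 'joint_velocities': array([ 0.00015363, -0.00064647,  0.00226005, -0.00020426, -0.00170301,
        0.00112808]), 'joint_efforts': array([ 3.46936822e-04, -4.06508553e+01,  2.54527026e+01,  1.00652906e-02,
        7.53394914e-06,  5.45748065e-06]), 'position': array([132.16116604, 507.43830367, 230.54734624]), 'ee_rot': array([-1.24245321e-04,  1.27051492e-01,  9.91895711e-01, -8.95334452e-04]), 'wrist_force': array([ 0.09618034,  0.18770373, -0.24360661]), 'moment': array([-0.01567621, -0.0285912 ,  0.03904288]), 'grasp_force': 0.0, 'finger_gap': 0.998761723801702}
```

View pics/t0.png

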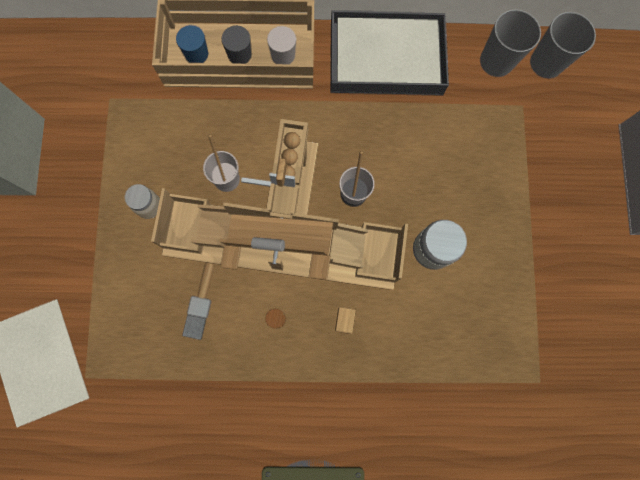

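View pics/s0.png

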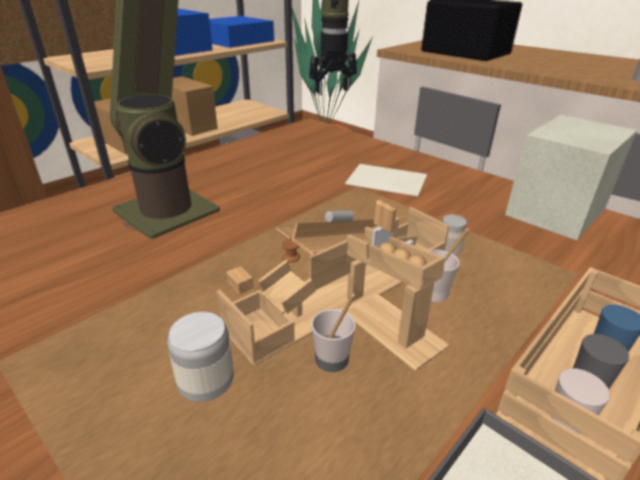

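The top view shows the sorter turned slightly, with the roller at about (267,244), balls at about (291,140–175) and the paddle near (290,180). I'll enlarge it and measure heights.

Run:
```python
from h import *
b=np.load('pics/t0.npz');a=np.load('pics/s0.npz')
print(a['mtx'],b['mtx'],b['dist'])
s=env.read_state()
for c in(a,b): 
    w=c['world_to_cam'];print(cv2.projectPoints(s['position'][None],cv2.Rodrigues(w[:3,:3])[0],w[:3,3],c['mtx'],c['dist'])[0])
im=b['frame'][100:300,140:420,::-1]
cv2.imwrite('pics/t0c.png',cv2.resize(im,(784,560),interpolation=3))
P=cloud(b)
z=P[...,2].copy(); 
print('z nan', np.isnan(z[100:300,140:420]).sum())
h=np.clip(np.nan_to_num(z)/250*255,0,255).astype(np.uint8)[100:300,140:420]
cv2.imwrite('pics/t0h.png',cv2.resize(cv2.applyColorMap(h,cv2.COLORMAP_JET),(784,560),interpolation=0))
im=a['frame'][180:370,200:480,::-1]
cv2.imwrite('pics/s0c.png',cv2.resize(im,(784,532),interpolation=3))
```

```text
[[449.64361084   0.         317.49223873]
 [  0.         449.64361084 239.10201227]
 [  0.           0.           1.        ]] [[522.11804424   0.         314.67420135]
 [  0.         522.11804424 240.26517704]
 [  0.           0.           1.        ]] [-0.05339833  0.          0.          0.          0.        ]
[[[332.3616933   97.36103208]]]
[[[  0.82480777 474.66862063]]]
z nan 237
```

View pics/t0c.png

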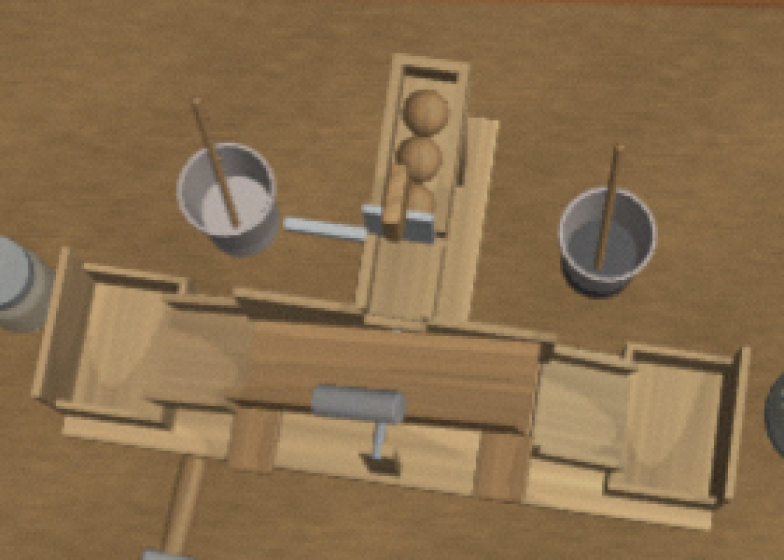

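View pics/t0h.png

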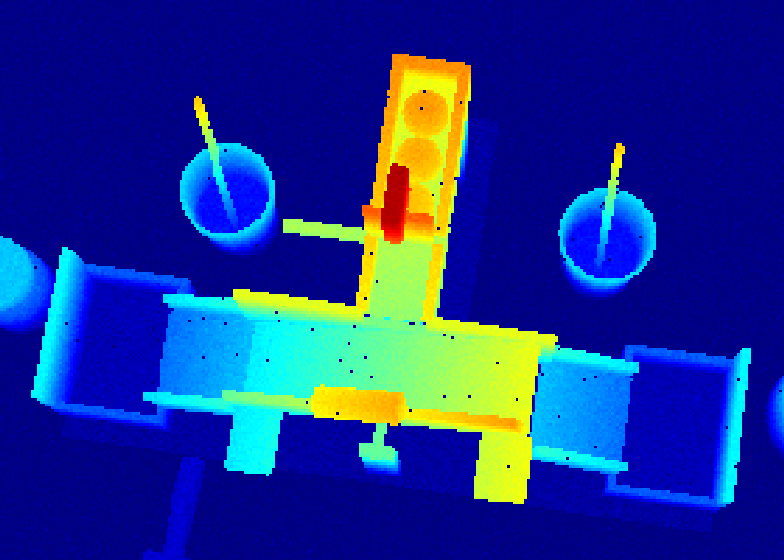

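View pics/s0c.png

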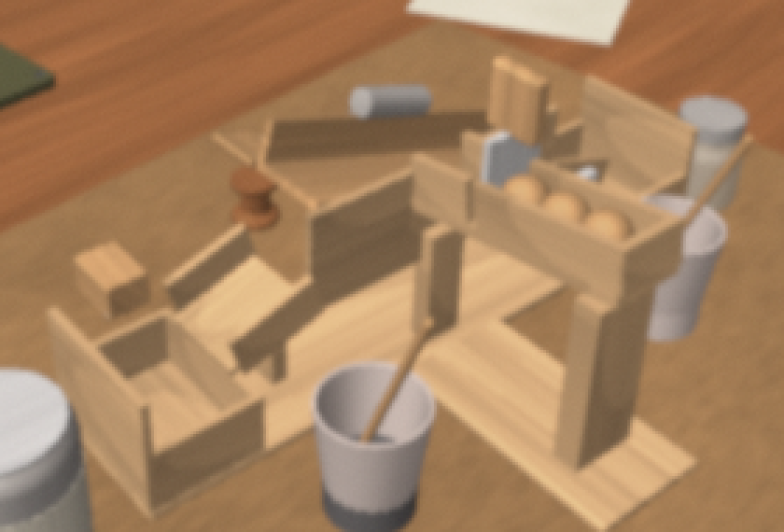

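The right end is raised: the right tab, at crop (500,465), is yellow in the height map, and the left tab, at (252,440), is low. The paddle (dark red) is at crop (397,205). I'll measure all of these in both cameras.

```bash
cat > m.py <<'E'
from h import *
b=np.load('pics/t0.npz');a=np.load('pics/s0.npz')
P=cloud(b)
def f(u,v): return int(140+u/2.8),int(100+v/2.8)
L=pt(b,*f(252,440));R=pt(b,*f(500,465)); print('tabs',L.round(),R.round())
def box(P,n,lo,hi):
    q=P.reshape(-1,3); m=np.all((q>lo)&(q<hi),1); q=q[m].astype(np.float32)
    print(n,len(q),'mean',q.mean(0).round(1),'rect',[np.round(x,1) for x in cv2.minAreaRect(q[:,:2])],'z',np.percentile(q[:,2],[2,50,98]).round(1))
    return q
S=cloud(a)
for P_,nm in((P,'top'),(S,'scene')):
    box(P_,nm+' tabR',[R[0]-35,R[1]-26,R[2]-9],[R[0]+35,R[1]+26,R[2]+9]) if nm=='top' else 0
    box(P_,nm+' tabL',[L[0]-35,L[1]-26,L[2]-9],[L[0]+35,L[1]+26,L[2]+9]) if nm=='top' else 0
    box(P_,nm+' paddle',[480,-60,205],[760,160,245])
    box(P_,nm+' paddletop',[480,-60,234],[760,160,245])
for n,(u,v) in dict(roller=(358,403),b3=(427,110),b2=(420,157),trayR=(675,420),trayL=(125,340),spoolspot=(375,615)).items(): print(n,pt(b,*f(u,v)).round())
# front board edge direction, at trough
s=env.read_state()
from scipy.spatial.transform import Rotation as T
q=s['ee_rot'];M=T.from_quat([q[1],q[2],q[3],q[0]]).as_matrix();print(M.round(3))
E
python3 m.py
```

```text
tabs [513. 168.  94.] [491.  -4. 148.]Traceback (most recent call last):
  File "m.py", line 12, in <module>
    box(P_,nm+' tabR',[R[0]-35,R[1]-26,R[2]-9],[R[0]+35,R[1]+26,R[2]+9]) if nm=='top' else 0
    ~~~^^^^^^^^^^^^^^^^^^^^^^^^^^^^^^^^^^^^^^^^^^^^^^^^^^^^^^^^^^^^^^^^^
  File "m.py", line 8, in box
    print(n,len(q),'mean',q.mean(0).round(1),'rect',[np.round(x,1) for x in cv2.minAreaRect(q[:,:2])],'z',np.percentile(q[:,2],[2,50,98]).round(1))
                                                                            ~~~~~~~~~~~~~~~^^^^^^^^^
cv2.error: OpenCV(4.12.0) /io/opencv/modules/imgproc/src/convhull.cpp:143: error: (-215:Assertion failed) total >= 0 && (depth == CV_32F || depth == CV_32S) in function 'convexHull'
```

```bash
sed -i 's/minAreaRect(q\[:,:2\])/minAreaRect(np.ascontiguousarray(q[:,:2]))/' m.py; python3 m.py
```

```text
tabs [513. 168.  94.] [491.  -4. 148.]
top tabR 506 mean [492.7  -5.9 148.4] rect [array([494.5,  -4. ]), array([60.1, 43.2]), np.float64(7.7)] z [141.4 148.7 154.6]
top tabL 433 mean [515.9 168.7  94.3] rect [array([518.4, 168.9]), array([50.9, 57.8]), np.float64(89.3)] z [ 87.   94.3 101.7]
top paddle 211 mean [645.1  64.9 232.8] rect [array([648.2,  65.4]), array([12.2, 40.3]), np.float64(82.0)] z [207.  237.  241.1]
top paddletop 150 mean [648.   65.3 238. ] rect [array([648.6,  65.5]), array([11.9, 39.5]), np.float64(81.8)] z [234.7 238.1 241.1]
scene paddle 438 mean [653.7  59.7 223.9] rect [array([651. ,  62.7]), array([12.3, 40.6]), np.float64(84.0)] z [205.8 224.6 238.9]
scene paddletop 110 mean [652.7  61.5 237.2] rect [array([651.2,  62.9]), array([11.8, 38.8]), np.float64(82.0)] z [234.1 237.6 239.4]
roller [529.  90. 170.]
b3 [725.  48. 181.]
b2 [694.  51. 176.]
trayR [ 544. -140.   12.]
trayL [602. 282.  13.]
spoolspot [395.  84.  40.]
[[-0.968  0.252 -0.   ]
 [ 0.252  0.968 -0.002]
 [ 0.    -0.002 -1.   ]]
```

carry_out([
  [[0,0,-6.6],[-240,-200,0],0],
  [[0,0,-6.6],[-240,-200,0],0],
  [[0,0,-6.6],[-240,-200,0],0],
  [[0,0,-6.6],[-240,-200,0],0],
  [[0,0,-6.6],[-240,-200,0],0],
  [[0,0,-6.6],[-240,-200,0],0],
  [[0,0,-6.6],[-240,-200,0],0],
  [[0,0,-6.6],[-240,-200,0],0],
])

```text
clock: 0.9
position: [314.8, 252.1, 231.1]
ee_rot: [-0.0, 0.072, 0.997, -0.0]
wrist_force: [0.1, 0.8, -0.2]
finger_gap: -0.001
grasp_force: 0.0
```

```bash
cat >> h.py <<'E'
def rel(*targets):
    from scipy.spatial.transform import Rotation as T
    s=env.read_state();q=s['ee_rot'];M=T.from_quat([q[1],q[2],q[3],q[0]]).as_matrix()
    print(s['clock'],s['position'].round(1),'tool x yaw',np.degrees(np.arctan2(M[1,0],M[0,0])).round(1),M[:,2].round(3),s['wrist_force'].round(1),s['finger_gap'])
    for t in targets: print(t,'->',(M.T@(np.array(t)-s['position'])).round(1))
E
python3 -c "
from h import *
rel((492,-4,200),(492,-4,105))"
```

```text
0.9 [314.8 252.1 231.1] tool x yaw 171.7 [-0.    -0.001 -1.   ] [ 0.1  0.8 -0.2] -0.0005751692979101022
(492, -4, 200) -> [-212.1 -228.    31.1]
(492, -4, 105) -> [-212.2 -227.9  126.1]
```

carry_out([
  [[0,0,0],[-212,-228,0],0],
  [[0,0,0],[-212,-228,0],0],
  [[0,0,0],[-212,-228,0],0],
  [[0,0,0],[-212,-228,0],0],
  [[0,0,0],[-212,-228,0],0],
  [[0,0,0],[-212,-228,0],0],
  [[0,0,0],[-212,-228,0],0],
  [[0,0,0],[-212,-228,50],0],
])

```text
clock: 1.7
position: [499.4, -1.8, 185.9]
ee_rot: [0.007, 0.071, 0.997, 0.001]
wrist_force: [1.7, -0.5, -0.9]
finger_gap: 0.002
grasp_force: 0.0
```

```bash
python3 -c "
from h import *
rel((492,-4,165),(492,-4,105))"
```

```text
1.7 [499.4  -1.8 185.9] tool x yaw 171.9 [ 0.014  0.    -1.   ] [ 1.7 -0.5 -0.9] 0.0019647098680848248
(492, -4, 165) -> [ 7.3 -3.3 20.7]
(492, -4, 105) -> [ 8.1 -3.4 80.7]
```

carry_out([
  [[0,0,0],[0,0,0],0],
  [[0,0,0],[0,0,15],0],
  [[0,0,0],[0,0,30],0],
  [[0,0,0],[0,0,45],0],
  [[0,0,0],[0,0,58],0],
  [[0,0,0],[0,0,70],0],
  [[0,0,0],[0,0,80],0],
  [[0,0,0],[0,0,80],0],
])

```text
clock: 2.5
position: [491.9, -0.1, 101.1]
ee_rot: [-0.001, 0.069, 0.998, 0.0]
wrist_force: [-0.4, 0.8, 0.1]
finger_gap: 0.001
grasp_force: 0.0
```

Run:
```python
from h import *
rel()
a=snap('scene','s1');b=snap('top','t1')
cv2.imwrite('pics/t1c.png',cv2.resize(b['frame'][100:300,140:420,::-1],(784,560),interpolation=3))
print(pt(b,230,257))
```

```text
2.5 [ 4.919e+02 -1.000e-01  1.011e+02] tool x yaw 172.1 [-0.001  0.    -1.   ] [-0.4  0.8  0.1] 0.0013635526070676339
[505.66579949 160.41793686 145.60182812]
```

View pics/t1c.png

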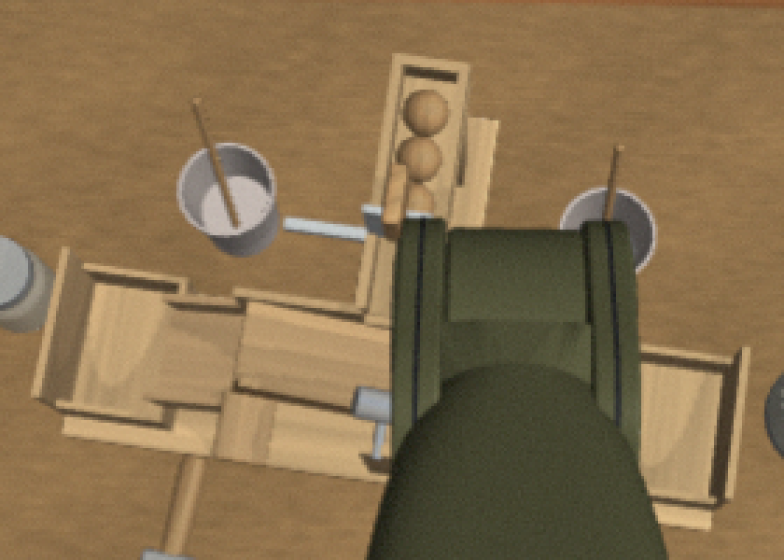

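The gate has rocked over: the left tab, at crop (245,425), is now at 146 mm, and the balls are still held. Next I'll lift and go to the right of the paddle.

carry_out([
  [[0,0,0],[0,0,-50],0],
  [[0,0,0],[0,0,-100],0],
  [[0,0,0],[0,0,-150],0],
  [[0,0,0],[0,0,-165],0],
  [[0,0,0],[0,0,-165],0],
  [[0,0,0],[0,0,-165],0],
])

```text
clock: 3.2
position: [492.4, -1.2, 266.5]
ee_rot: [0.0, 0.07, 0.998, 0.0]
wrist_force: [0.2, 0.4, -0.2]
finger_gap: -0.002
grasp_force: 0.0
```

```bash
python3 -c "
from h import *
rel((642,12,266),(642,12,208),(649.5+.139*37,64+.99*37,208))"
```

```text
3.2 [492.4  -1.2 266.5] tool x yaw 172.0 [ 0.001  0.    -1.   ] [ 0.2  0.4 -0.2] -0.0016182142508290303
(642, 12, 266) -> [-146.3   33.8    0.7]
(642, 12, 208) -> [-146.3   33.8   58.7]
(654.643, 100.63, 208) -> [-146.5  123.4   58.7]
```

carry_out([
  [[0,0,0],[-50,10,0],0],
  [[0,0,0],[-98,22,0],0],
  [[0,0,0],[-146,34,0],0],
  [[0,0,0],[-146,34,0],0],
  [[0,0,0],[-146,34,20],0],
  [[0,0,0],[-146,34,40],0],
  [[0,0,0],[-146,34,59],0],
  [[0,0,0],[-146,34,59],0],
])

```text
clock: 4.0
position: [637.9, 12.0, 202.4]
ee_rot: [-0.005, 0.07, 0.998, -0.0]
wrist_force: [-0.1, -0.0, 0.4]
finger_gap: 0.001
grasp_force: 0.0
```

Run:
```python
from h import *
rel((649.5,64,208))
a=snap('scene','s2')
cv2.imwrite('pics/s2c.png',cv2.resize(a['frame'][140:370,200:480,::-1],(730,600),interpolation=3))
```

```text
4.0 [637.9  12.  202.4] tool x yaw 172.0 [-0.01 -0.   -1.  ] [-0.1 -0.   0.4] 0.0010274874325811709
(649.5, 64, 208) -> [-4.2 53.1 -5.7]
```

View pics/s2c.png

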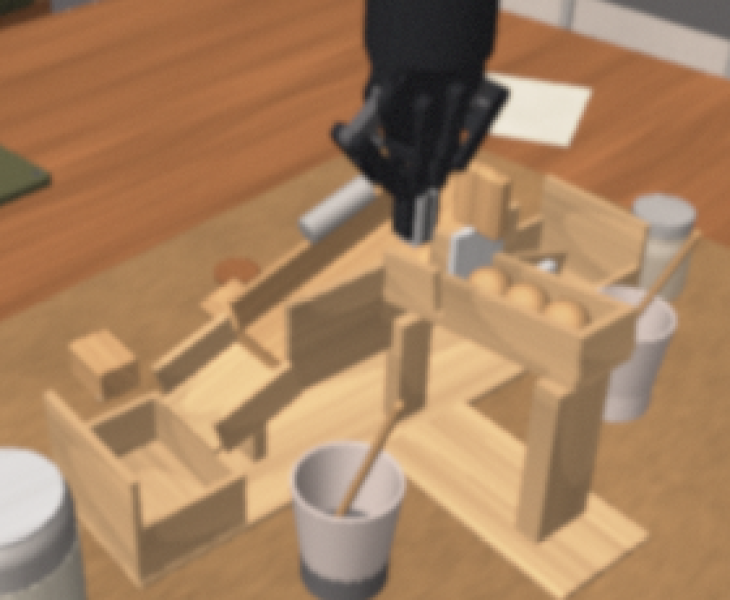

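The gate is tilted down to the right, and the fingertips (crop (415,235)) stand to the right of the paddle (480,200) above the trough wall. Now I push left.

carry_out([
  [[0,0,0],[-2,10,-3],0],
  [[0,0,0],[-2,20,-3],0],
  [[0,0,0],[-2,30,-3],0],
  [[0,0,0],[-2,39,-3],0],
  [[0,0,0],[-2,48,-3],0],
  [[0,0,0],[-2,57,-3],0],
  [[0,0,0],[-2,66,-3],0],
  [[0,0,0],[-2,75,-3],0],
])

```text
clock: 4.85
position: [654.1, 86.8, 210.3]
ee_rot: [-0.0, 0.07, 0.998, -0.0]
wrist_force: [0.1, -1.2, 0.8]
finger_gap: 0.004
grasp_force: 0.5
```

Run:
```python
from h import *
rel()
S=cloud(snap('scene','s3')); q=S.reshape(-1,3)
yh=np.array([.139,.99]);d=(q[:,:2]-[649.5,64])
# crude: wood-coloured points of paddle height
c=np.load('pics/s3.npz')['frame'].reshape(-1,3).astype(int)
m=(q[:,2]>205)&(q[:,2]<242)&(np.abs(d@[.99,-.139])<30)&(np.abs(d@yh)<110)&(c[:,0]-c[:,2]>35)
print(m.sum(),np.percentile((d@yh)[m],[3,50,97]),np.percentile((d@[.99,-.139])[m],[3,97]))
```

```text
4.85 [654.1  86.8 210.3] tool x yaw 172.0 [-0. -0. -1.] [ 0.1 -1.2  0.8] 0.003765801812200113
227 [13.57091628 37.45134804 46.13136453] [-3.63023365 21.07555172]
```

carry_out([
  [[0,0,0],[0,6,0],0],
  [[0,0,0],[0,11,0],0],
  [[0,0,0],[0,14,0],0],
  [[0,0,0],[0,14,0],0],
])

```text
clock: 5.3
position: [655.2, 95.4, 210.2]
ee_rot: [-0.001, 0.071, 0.997, -0.005]
wrist_force: [-2.2, -12.8, 2.6]
finger_gap: -0.001
grasp_force: 6.2
```

Run:
```python
from h import *
rel()
S=cloud(snap('scene','s4')); q=S.reshape(-1,3)
yh=np.array([.139,.99]);d=(q[:,:2]-[649.5,64])
c=np.load('pics/s4.npz')['frame'].reshape(-1,3).astype(int)
m=(q[:,2]>205)&(q[:,2]<242)&(np.abs(d@[.99,-.139])<30)&(np.abs(d@yh)<110)&(c[:,0]-c[:,2]>35)
print(m.sum(),np.percentile((d@yh)[m],[3,50,97]))
```

```text
5.3 [655.2  95.4 210.2] tool x yaw 171.9 [-0.002 -0.009 -1.   ] [ -2.2 -12.8   2.6] -0.0011019687052104753
228 [18.44107654 45.60953149 54.60288701]
```

It has reached the end stop at 13 N. I'll back off and lift clear.

carry_out([
  [[0,0,0],[0,-15,0],0],
  [[0,0,0],[0,-25,-10],0],
  [[0,0,0],[0,-25,-50],0],
  [[0,0,0],[40,-25,-80],0],
  [[0,0,0],[90,-25,-80],0],
  [[0,0,0],[140,-25,-80],0],
  [[0,0,0],[190,-25,-80],0],
  [[0,0,0],[220,-25,-80],0],
])

```text
clock: 6.15
position: [431.1, 105.9, 291.3]
ee_rot: [-0.0, 0.07, 0.998, 0.001]
wrist_force: [1.1, 0.4, 0.4]
finger_gap: 0.002
grasp_force: 0.0
```

carry_out([
  [[0,0,0],[0,0,0],0],
  [[0,0,0],[0,40,0],0],
  [[0,0,0],[0,80,0],0],
  [[0,0,0],[0,120,0],0],
  [[0,0,0],[0,160,0],0],
  [[0,0,0],[0,200,0],0],
  [[0,0,0],[0,200,0],0],
  [[0,0,0],[0,200,0],0],
])

```text
clock: 6.95
position: [463.2, 304.7, 290.1]
ee_rot: [-0.0, 0.069, 0.998, 0.0]
wrist_force: [0.6, -0.9, 0.0]
finger_gap: -0.002
grasp_force: 0.0
```

Run:
```python
from h import *
rel()
b=snap('top','t5')
cv2.imwrite('pics/t5c.png',cv2.resize(b['frame'][80:380,100:500,::-1],(800,600),interpolation=3))
```

```text
6.95 [463.2 304.7 290.1] tool x yaw 172.1 [-0.  0. -1.] [ 0.6 -0.9  0. ] -0.0016096400648701016
```

View pics/t5c.png

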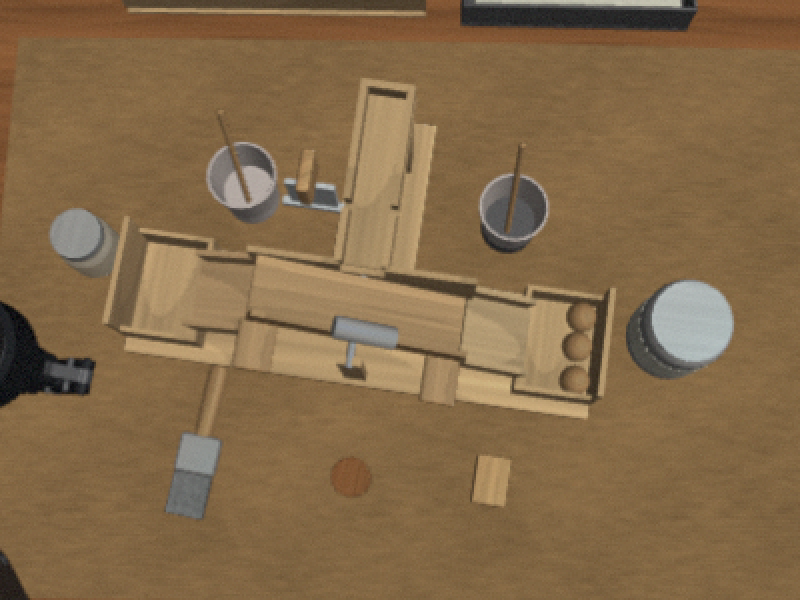

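All three balls lie in the right tray, at crop (580,317), (577,347) and (575,379). The shutter is open at (310,185) and the bystanders haven't moved. I'll let things settle, then hand in.

carry_out([
  [[0,0,0],[0,0,0],0],
  [[0,0,0],[0,0,0],0],
  [[0,0,0],[0,0,0],0],
  [[0,0,0],[0,0,0],0],
  [[0,0,0],[0,0,0],0],
  [[0,0,0],[0,0,0],0],
  [[0,0,0],[0,0,0],0],
  [[0,0,0],[0,0,0],0],
])

```text
clock: 7.8
position: [462.5, 303.9, 290.3]
ee_rot: [-0.0, 0.07, 0.998, -0.0]
wrist_force: [0.5, 0.8, 0.2]
finger_gap: -0.003
grasp_force: 0.0
```

Run:
```python
from h import *
b=np.load('pics/t5.npz')
d=lambda x:cv2.absdiff(x['frame'],b['frame'])[210:290,340:410].max()
for _ in range(1): print('tray diff',d(env.read_camera('top')))
print(env.finish_job())
```

```text
tray diff 15
the job is handed in; nothing more can be done
None
```

I rocked the gate over to its other side and pushed the shutter fully open; all three balls ran into the right tray and nothing else was moved. I handed the job in at about 8 s; no verdict was returned.

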